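# Ready the soldering bench: square the firebrick, uncap the gas outlet

### The job

Get the soldering bench ready for the torch: first push the loose firebrick square and flush into the inside corner of the steel fence, then take the knobbed cap off the gas outlet. Nobody remembers whether this outlet is left- or right-handed, so feel gently both ways and turn the cap the way that gives until its catches are free, then lift it straight off. Finish while still holding the cap in the gripper, still and about 10 cm above where it sat; leave the jar, the dish and the tweezers alone.

Things in the scene. Friction and masses are not known exactly. Their poses are not given: they have to be found in the camera images.
- fence: Low L-shaped steel fence fixed to the bench, walls 6 mm thick, 40 mm high. Origin: the inside corner, at bench height. Inside is towards -x and -y: the back wall's inner face is the plane x = 0 (200 mm long, along -y), the side wall's the plane y = 0 (170 mm long, along -x). A foot flange 36 mm wide, 4 mm thick runs outside the walls. Yaw within 0.2 rad of the world's.
- brick: Loose pale firebrick, 64 (x) by 110 (y) by 50 mm high, about 0.4 kg, flat on the bench inside the fence. Origin: centre of its underside. Its centre starts 50 to 90 mm short of place from the back wall and 30 to 90 mm from the side, turned up to 0.35 rad. In place, a 110 mm face is on the back wall and an end on the side wall: centre at x = -32, y = -55 mm in the fence frame, axes parallel to it.
- outlet: Gas outlet fixed to the bench: grey block 90 (x) by 80 (y) by 45 mm high, with a round brass spigot on top, 23 mm high, hidden under the cap; a pipe leaves on its +x side. Origin: centre of the block's underside, on the spigot's vertical axis. Yaw within 0.5 rad of the world's.
- cap: Loose metal cap on the spigot, 0.16 kg: round skirt 60 mm across, 28 mm high, with a round knob on top to grip, 38 mm in diameter, from 28 to 65 mm above the origin; a raised dark rib across the knob's top marks its x axis. Origin: on the axis at the skirt's underside; seated it is 46 mm above the bench, 1 to 2 mm side play. Its x starts along the outlet's x within 0.04 rad.
- jar: Bystander: white jar with black lid, 80 mm in diameter, 85 mm high, standing beyond the work. Origin: centre of its underside. Leave alone.
- dish: Bystander: white ceramic dish, 84 mm in diameter, 28 mm high, beyond the outlet. Origin: centre of its underside. Leave alone.
- tweezers: Bystander: steel tweezers, 150 mm long (x), 8 mm high, lying flat to the right of the outlet. Origin: centre of the underside. Leave alone.
- spigot (a point): Top centre of the spigot, 68 mm above the bench, axes as the outlet. Two lips here catch two lugs in the cap (quick thread). Turned the wrong way the cap stops hard after 0.02 to 0.2 rad (the grip then slips round the knob); the right way it turns freely. Which is which differs between starts and cannot be seen. Turned 0.8 to 2.2 rad the right way it lifts off, clear after 20 mm; before that it catches.

How it is judged:
By the outcome, as a careful person would: the job done as asked, in the order asked, and still so for the second after the job is handed in, while the arm keeps its last pose, push and grip.
It also fails if it takes over 61 s, if anything falls off the work surface, if the arm or the gripper's body presses on something with over 40 N, if the wrist force passes 120 N, or if a joint passes its speed limit or range.

### The arm

A 7-joint arm with a two-finger parallel gripper is mounted at the origin on the work surface. World frame = base frame: x ahead of the robot, y to its left, z up, the work surface at z = 0. Lengths are in m, angles in rad, forces in N, time in s.
With the tool pointing down it reaches from about 0.4 to 0.85 m from the base axis. Payload 4.5 kg.
Tool frame: the origin (TCP) lies at the very end of the fingers, on their centre line; the grasp point (between the pads) lies 19 mm behind it (robot.grip_point_offset is the distance from the TCP to the grasp point, in m); z points along the fingers, y is the line along which they close (so a half turn about z gives the same grasp; the last joint's range is limited). The gripper opens to 85 mm and grips with 20 to 120 N. Pads are 22 mm wide; open, the fingers measure 114 mm over their backs; the gripper's body (76 mm by 85 mm) begins 54 mm behind the grasp point. The pads swing forward as they close: fully open they stand 13 mm farther back than shut.
Start: joints at [1.22, 0.689, -0.195, 1.565, 0.157, 0.902, -0.215], TCP at [0.235, -0.579, 0.231] pointing down, gripper open.
Joint ranges: [-3.01, 3.01], [-0.46, 2.08], [-1.47, 1.51], [0.13, 2.56], [-1, 4.14], [0.04, 2.09], [-2.66, 2.66]. Speed limits (rad/s): [2.57, 2.57, 3.14, 3.14, 3.14, 3.14, 3.14].

### API

Orientations are given as [roll, pitch, yaw] about the fixed x, y, z axes, in that order (R = Rz(yaw) Ry(pitch) Rx(roll)).
In Python, from plant import robot, camera, calibration, look_for, place_of gives the robot as it stands.
- The arm moves only by the tool step_arm, never from a script. Its argument "increments" is one flat list of numbers, 4 for each row, row after row: the shift along the tool's x, y, z in mm, then the turn about the tool's z in degrees. In form: [dx, dy, dz, turn, dx, dy, dz, turn, ...]. A call has exactly 10 rows; each row shifts and turns the commanded pose from where the row before left it, along the tool's axes as they then stand; what a row does not reach is not made up. A row lasts 1/8 s, in which the tool goes at most 62.5 mm and 10.7 degrees, less where a joint would pass 70% of its speed; a pose out of reach is approached as far as the arm can. A call is refused whole if a number of a shift passes 62.5 or a number of a turn 10.7, either way. A call with a gripper value outside its range is refused whole. "grip" is the gripper command: -1 is fully open, 1 is shut, values between are in proportion, set as the call begins (left out, the last holds). The fingers move at their own pace and stop on an object; "squeeze" is the grip in N (left out, the last holds). Time passes only in rows, so rows that do not move let the fingers close, or fill a call up. It gives the time, the measured TCP pose, the force, the opening and the grip force at its end, in the units of the state.
- robot.get_obs(): the state, without advancing time (a new reading comes with each control period).
- camera(name): name is "side" or "top"; returns the picture (420x560x3 uint8, red, green, blue); there is no depth.
- calibration(name): a dict with "camera_matrix" (3x3 intrinsics, pixels), "extrinsics" (4x4, takes a point from camera to world coordinates). Camera axes: x right, y up, looking along -z (the intrinsics and any distortion apply to the point x, -y, -z); pixel columns grow to the right and rows downward; lengths in m; the calibration is good to about 2 mm. A picture is of the moment at which its call begins. calibration takes no time and is no camera call.
- robot.job_done(): hands the job in; it is judged then, once.
Trained networks look in the newest picture that a camera, given by its name, has taken for a name from the list of things; names that differ only in an ending like _2 or _b are one class to them, and where a whole thing is asked for, a point or a joint stands for the part that bears it (a point fixed in the world has none). Each returns a list of dicts, best first, with "conf" (0 to 1); they miss things now and then, are a little off and sometimes report something else, mostly with a low value. They report only what shows in the picture. A call takes as long as a camera call.
- look_for(camera, query): "extent" ([centre column, centre row, width, height] in pixels, round what is visible of it).
- place_of(camera, query): "position" ([column, row] in pixels: a listed point, or the origin of a listed thing).
The state is a dict: "time_s": time; "joint_pos": joint angles; "joint_velocities": joint speeds; "joint_torque": joint torques, N m; "tcp_pos": TCP position; "ee_rot": TCP orientation; "contact_force": force on the tool from outside, world axes, zero at the start; "torque": the same for the moment, N m; "grip_width": finger opening in m; "grip_force": force on a finger pad.
Only numpy, scipy, OpenCV 4.12 (cv2) and the standard library are available. Lean on these libraries where they do the work, as an engineer would, in place of code of your own. Each camera call takes 0.05 s, during which the arm holds its last target. There are 200 camera calls.

## Working session

There is one attempt and no reset: what is moved stays moved. The work goes in short steps, Python scripts to look and compute and a tool call to move; the robot and the scene stay as the last step left them, time stands still between calls to the robot, and variables do not carry over. Pictures are saved under pics/ and viewed, at most 10 in all, crops included, and the job is handed in when it is done.

Besides the shell and the picture viewer there is one more tool, called after "Request:" as name(argument=value, ...), one argument or row to a line, values as JSON. step_arm: Moves the arm, as the interface text tells. Its arguments: {"type":"object","properties":{"increments":{"type":"array","items":{"type":"number"}},"grip":{"type":"number"},"squeeze":{"type":"number"}},"required":["increments"]}

```bash
mkdir -p pics; cat > h.py <<'E'
import numpy as np, cv2
from plant import robot, camera, calibration, look_for, place_of
def proj(n,P):
    c=calibration(n);K=np.array(c["camera_matrix"]);T=np.linalg.inv(np.array(c["extrinsics"]))
    P=np.atleast_2d(P);q=P@T[:3,:3].T+T[:3,3];q=q*[1,-1,-1];u=q@K.T
    return u[:,:2]/u[:,2:]
def ray(n,uv):
    c=calibration(n);K=np.array(c["camera_matrix"]);T=np.array(c["extrinsics"])
    d=np.linalg.inv(K)@[uv[0],uv[1],1];d=T[:3,:3]@(d*[1,-1,-1]);return T[:3,3],d/np.linalg.norm(d)
def atz(n,uv,z):
    o,d=ray(n,uv);return o+d*(z-o[2])/d[2]
def tri(a,b):
    o1,d1=ray("side",a);o2,d2=ray("top",b)
    s=np.linalg.lstsq(np.c_[d1,-d2],o2-o1,rcond=None)[0]
    p,q=o1+s[0]*d1,o2+s[1]*d2;return (p+q)/2,np.linalg.norm(p-q)
E
python3 - <<'E'
from h import *
print({k:v for k,v in calibration("top").items()},calibration("side"))
for n in("side","top"):
    im=camera(n);cv2.imwrite(f"pics/{n}0.png",im[:,:,::-1])
res={}
for q in("fence","brick","outlet","cap","spigot","jar","dish","tweezers"):
    for n in("side","top"):
        r=place_of(n,q);res[n,q]=r
        print(q,n,[(np.round(x["position"]),round(x["conf"],2)) for x in r[:2]])
    if res["side",q] and res["top",q]: print(tri(res["side",q][0]["position"],res["top",q][0]["position"]))
print(robot.get_obs())
E
```

```text
{'camera_matrix': array([[537.13612532,   0.        , 291.63808079],
       [  0.        , 537.13612532, 212.81546898],
       [  0.        ,   0.        ,   1.        ]]), 'extrinsics': array([[ 0.0241838 ,  0.99936249, -0.02626337,  0.55527913],
       [-0.99969271,  0.02431811,  0.00480681, -0.05898327],
       [ 0.00544242,  0.02613905,  0.9996435 ,  1.20307332],
       [ 0.        ,  0.        ,  0.        ,  1.        ]])} {'camera_matrix': array([[406.52706038,   0.        , 278.02005445],
       [  0.        , 406.52706038, 218.24266655],
       [  0.        ,   0.        ,   1.        ]]), 'extrinsics': array([[-0.7921121 ,  0.31828566, -0.52081922,  0.135146  ],
       [-0.61007745, -0.43952017,  0.65926287,  0.50502448],
       [-0.01907663,  0.83995016,  0.54232815,  0.56597372],
       [ 0.        ,  0.        ,  0.        ,  1.        ]])}
fence side [(array([141., 332.]), 0.84)]
fence top [(array([146., 181.]), 0.64)]
(array([ 6.49307998e-01,  2.62658374e-01, -2.07422245e-04]), np.float64(0.0008813481906537842))
brick side [(array([236., 310.]), 0.76)]
brick top [(arra
[... 1169 characters left out ...]
int_pos': array([ 1.2198064 ,  0.68909501, -0.19457039,  1.5652767 ,  0.15727632,
        0.90249773, -0.215104  ]), 'joint_velocities': array([ 0.00100258,  0.00169628,  0.00034968, -0.00052337,  0.00103593,
        0.00063582, -0.00059088]), 'joint_torque': array([-6.22171729e-05, -5.39537644e+01, -1.26647718e+00, -1.58884478e+01,
        1.01447589e-02,  1.28906468e-03, -3.18296472e-06]), 'tcp_pos': array([ 0.23463134, -0.57932605,  0.2313253 ]), 'ee_rot': array([ 3.14149144e+00, -1.39579860e-05,  3.84767890e-01]), 'contact_force': array([ 0.52089917,  0.47008802, -0.05291814]), 'torque': array([ 0.0573799 , -0.01818567, -0.01964984]), 'grip_force': 0.0, 'grip_width': 0.08514869776098691}
```

```bash
ls pics; ls
```

```text
side0.png
top0.png
h.py
pics
```

View pics/top0.png

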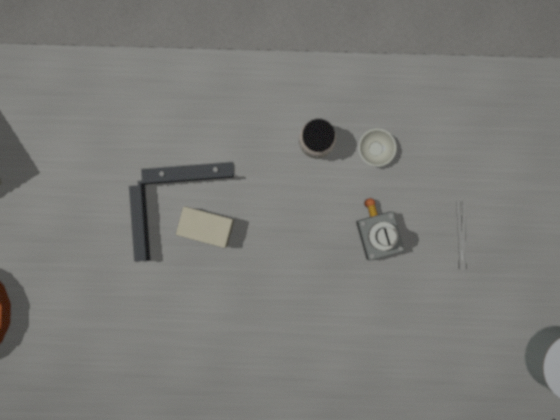

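View pics/side0.png

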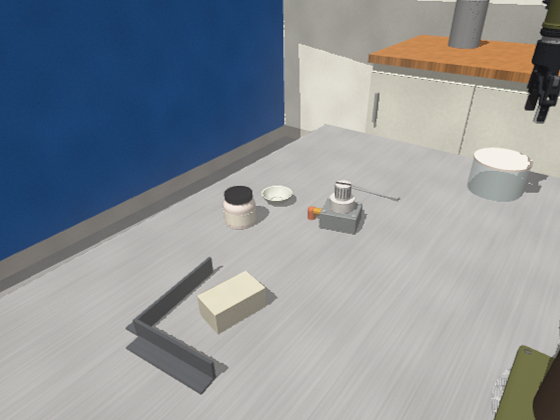

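```bash
python3 - <<'E'
from h import *
im=cv2.imread("pics/top0.png")
c=cv2.convertScaleAbs(im[155:270,120:255],alpha=1.8);cv2.imwrite("pics/c1.png",cv2.resize(c,None,fx=5.2,fy=5.2,interpolation=cv2.INTER_CUBIC))
hsv=cv2.cvtColor(im,cv2.COLOR_BGR2HSV)
m=((hsv[...,2]>150)&(hsv[...,1]>25)).astype(np.uint8);m[:, :170]=0;m[:,245:]=0;m[:200]=0;m[255:]=0
cs,_=cv2.findContours(m,cv2.RETR_EXTERNAL,cv2.CHAIN_APPROX_NONE);k=max(cs,key=cv2.contourArea)
w=np.array([atz("top",p[0],.05)[:2] for p in k],np.float32);r=cv2.minAreaRect(w);print(len(k),r)
b=cv2.boxPoints(r);print(b)
print("fence corner rim check",proj("top",[[.6493,.2627,.04]]))
E
```

```text
144 ((0.5510901212692261, 0.12422876060009003), (0.10575789958238602, 0.05979548767209053), 76.32386016845703)
[[0.5095377  0.07991788]
 [0.5676378  0.06578022]
 [0.59264255 0.16853964]
 [0.53454244 0.1826773 ]]
fence corner rim check [[141.31489304 179.86387847]]
```

View pics/c1.png

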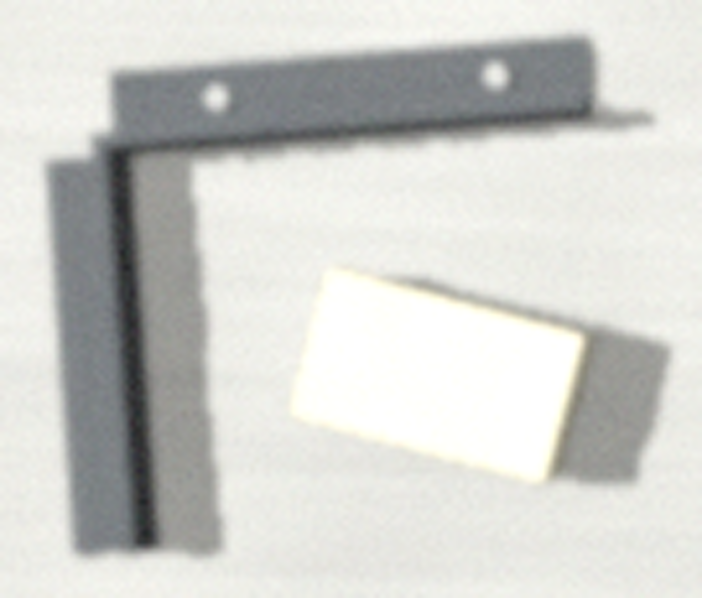

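```bash
python3 - <<'E'
from h import *
f=lambda x,y,z:atz("top",((x+.5)/5.2-.5+120,(y+.5)/5.2-.5+155),z)[:2]
for nm,a,b,z in(("back flange",(115,73),(590,38),.004),("back base",(145,152),(590,117),0),("side flange",(48,163),(77,550),.004),("side base",(133,160),(157,548),0)):
    A,B=f(*a,z),f(*b,z);d=B-A;print(nm,A,B,"yaw",np.arctan2(d[0],-d[1]) if 'back' in nm else np.arctan2(-d[1],-d[0]))
# outlet edges: bounding + cap rib via side/top; crop
im=cv2.imread("pics/top0.png");c=cv2.convertScaleAbs(im[190:275,345:420],alpha=1.5)
im2=cv2.imread("pics/side0.png")[165:245,300:380]
o=np.hstack([cv2.resize(c,(400,453),interpolation=cv2.INTER_CUBIC),cv2.resize(im2,(400,400),interpolation=cv2.INTER_CUBIC).__class__(0) if 0 else cv2.copyMakeBorder(cv2.resize(im2,(400,400),interpolation=cv2.INTER_CUBIC),0,53,0,0,cv2.BORDER_CONSTANT)])
cv2.imwrite("pics/c2.png",o)
E
```

```text
back flange [0.6773614  0.27256378] [0.6975068  0.06903512] yaw 0.09865932596661213
back base [0.64398148 0.25969362] [0.66381856 0.06853835] yaw 0.1034045466364464
side flange [0.63793435 0.30005615] [0.47249606 0.28235301] yaw 0.10660189319691636
side base [0.64040338 0.26474673] [0.47389399 0.2492403 ] yaw 0.0928586750500042
```

View pics/c2.png

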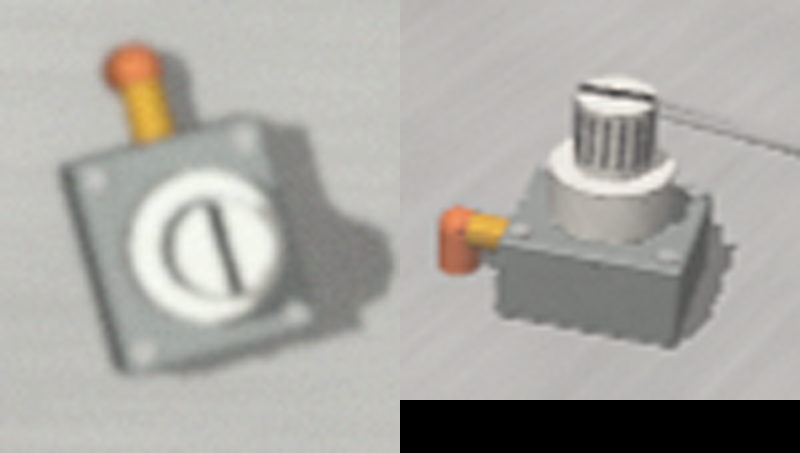

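Request:
step_arm(
  increments=[37, -35.5, 0, 0, 37, -35.5, 0, 0, 37, -35.5, 0, 0, 37, -35.5, 0, 0, 37, -35.5, 0, 0, 37, -35.5, 0, 0, 37, -35.5, 0, 0, 37, -35.5, 0, 0, 37, -35.5, 0, 0, 37, -35.5, 0, 0],
  grip=-1,
)

```text
time_s: 2.15
tcp_pos: [0.4452, -0.1099, 0.2316]
ee_rot: [3.141, -0.001, 0.385]
contact_force: [0.8, -0.7, -0.5]
grip_width: 0.0856
grip_force: 0.0
```

Request:
step_arm(
  increments=[37.5, -35.5, 0, 0, 37.5, -35.5, 0, 0, 37.5, -35.5, 0, 0, 37.5, -35.5, 0, 0, 37.5, -35.5, 0, 0, 0, 0, 0, -10.7, 0, 0, 0, -10.7, 0, 0, 0, -10.7, 0, 0, 0, -10.7, 0, 0, 0, -10.7],
)

```text
time_s: 3.4
tcp_pos: [0.5516, 0.1235, 0.2314]
ee_rot: [3.141, 0.0, 1.325]
contact_force: [-0.3, -0.3, -0.6]
grip_width: 0.0852
grip_force: 0.0
```

```bash
cat >> h.py <<'E'
def plan(x,y,z,yaw):
    o=robot.get_obs();p=o["tcp_pos"];a=o["ee_rot"][2];d=np.array([x,y,z])-p
    t=(-(yaw-a)+np.pi)%(2*np.pi)-np.pi
    f=lambda a:np.round([1e3*(d[0]*np.cos(a)+d[1]*np.sin(a)),1e3*(d[0]*np.sin(a)-d[1]*np.cos(a)),-1e3*d[2]],1)
    print("t",round(o["time_s"],2),"pos",np.round(p,4),"rot",np.round(o["ee_rot"],3),"q7",o["joint_pos"].round(2),"F",o["contact_force"].round(1),"grip",round(o["grip_width"],4),round(o["grip_force"],1))
    print(" move before turn",f(a),"after turn",f(yaw),"turn deg",round(np.degrees(t),2))
E
python3 - <<'E'
from h import *
plan(.551,.1245,.015,1.332)
g=lambda x,y:((x+.5)/5.333-.5+345,(y+.5)/5.333-.5+190)
k=g(225,250);s=(300+216/5-.5,165+96/5-.5)
print("knob top tri",tri(s,k),"fixed z",atz("top",k,.111),atz("side",s,.111),"skirt",atz("top",g(207,247),.074))
a,b=atz("top",g(212,203),.111),atz("top",g(238,297),.111);d=a-b;print("cap yaw",np.arctan2(d[1],d[0]))
A,B=atz("top",g(62,162),.045),atz("top",g(120,372),.045);d=A-B;print("block yaw",np.arctan2(d[1],d[0]))
E
```

```text
t 3.4 pos [0.5516 0.1235 0.2314] rot [3.141 0.    1.325] q7 [-0.07  0.63 -0.39  1.74  0.31  0.83 -0.85] F [-0.3 -0.3 -0.6] grip 0.0852 0.0
 move before turn [  0.9  -0.8 216.4] after turn [  0.9  -0.8 216.4] turn deg -0.42
knob top tri (array([ 0.54081204, -0.25886294,  0.10989472]), np.float64(0.0006016721669956781)) fixed z [ 0.54057063 -0.25882149  0.111     ] [ 0.54005595 -0.25680395  0.111     ] skirt [ 0.5410827  -0.25846819  0.074     ]
cap yaw 0.2901792569751976
block yaw 0.2909134083899188
```

Request:
step_arm(
  increments=[0.9, -0.8, 40, 0, 0, 0, 40, 0, 0, 0, 40, 0, 0, 0, 30, 0, 0, 0, 25, 0, 0, 0, 20, 0, 0, 0, 15, 0, 0, 0, 9, 0, 0, 0, 0, 0, 0, 0, 0, 0],
)

```text
time_s: 4.65
tcp_pos: [0.5514, 0.1247, 0.0129]
ee_rot: [3.141, -0.001, 1.319]
contact_force: [0.1, 0.1, 0.3]
grip_width: 0.0852
grip_force: 0.0
```

Request:
step_arm(
  increments=[0, 0, 0, 0, 0, 0, 0, 0, 0, 0, 0, 0, 0, 0, 0, 0, 0, 0, 0, 0, 0, 0, 0, 0, 0, 0, 0, 0, 0, 0, 0, 0, 0, 0, 0, 0, 0, 0, 0, 0],
  grip=1,
  squeeze=25,
)

```text
time_s: 5.9
tcp_pos: [0.5514, 0.1246, 0.013]
ee_rot: [3.14, -0.0, 1.319]
contact_force: [0.0, -1.4, 6.6]
grip_width: 0.0636
grip_force: 28.2
```

```bash
python3 - <<'E'
from h import *
cx,cy=.6172,.2071;ex=np.array([.995,.0998]);ey=np.array([-.0998,.995])
t=np.array([cx,cy])-ex*.028-ey*.004
plan(*t,.012,1.671)
E
```

```text
t 5.9 pos [0.5514 0.1246 0.013 ] rot [ 3.14  -0.     1.319] q7 [-0.19  0.95 -0.2   1.88  0.48  0.36 -1.01] F [ 0.  -1.4  6.6] grip 0.0636 28.2
 move before turn [82.9 18.2  1. ] after turn [71.5 45.7  1. ] turn deg -20.19
```

Request:
step_arm(
  increments=[0, 0, -1, -5, 0, 0, 0, -5.2, 0, 0, 0, -5, 0, 0, 0, -5, 12, 8, 0, 0, 12, 8, 0, 0, 12, 8, 0, 0, 12, 8, 0, 0, 12, 8, 0, 0, 11, 6, 0, 0],
)

```text
time_s: 7.15
tcp_pos: [0.5901, 0.2012, 0.0132]
ee_rot: [3.141, -0.001, 1.671]
contact_force: [0.2, -0.3, -4.1]
grip_width: 0.0633
grip_force: 28.2
```

```bash
python3 - <<'E'
from h import *
plan(.5896,.2003,.012,1.671)
im=camera("top");camera("side")
o=np.hstack([cv2.resize(cv2.convertScaleAbs(im[155:270,120:255],alpha=1.6),None,fx=4,fy=4,interpolation=cv2.INTER_CUBIC)])
cv2.imwrite("pics/c3.png",o[:,:,::-1])
E
```

```text
t 7.15 pos [0.5901 0.2012 0.0132] rot [ 3.141e+00 -1.000e-03  1.671e+00] q7 [-0.22  1.   -0.33  1.69  0.56  0.54 -0.79] F [ 0.2 -0.3 -4.1] grip 0.0633 28.2
 move before turn [-0.9 -0.6  1.2] after turn [-0.9 -0.6  1.2] turn deg 0.02
```

View pics/c3.png

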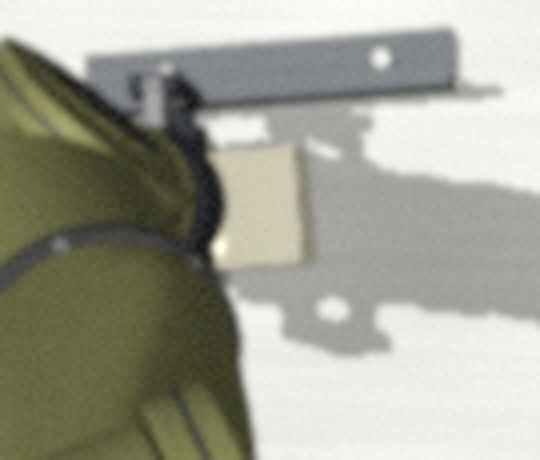

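Request:
step_arm(
  increments=[0, 0, 1.2, 0, 1, 0, 0, 0, 1, 0, 0, 0, 1, 0, 0, 0, 0.5, 0, 0, 0, 0.5, 0, 0, 0, 0.5, 0, 0, 0, 0.5, 0, 0, 0, 0.5, 0, 0, 0, 0, 0, 0, 0],
)

```text
time_s: 8.5
tcp_pos: [0.5898, 0.2013, 0.013]
ee_rot: [3.141, 0.006, 1.669]
contact_force: [-1.0, -3.8, 8.1]
grip_width: 0.0637
grip_force: 29.8
```

Request:
step_arm(
  increments=[1, 0, 0, 0, 1, 0, 0, 0, 1, 0, 0, 0, 1, 0, 0, 0, 0, 0, 0, 0, 0, 0, 0, 0, 0, 0, 0, 0, 0, 0, 0, 0, 0, 0, 0, 0],
)

```text
$.increments: bad value
```

Request:
step_arm(
  increments=[1, 0, 0, 0, 1, 0, 0, 0, 1, 0, 0, 0, 1, 0, 0, 0, 0, 0, 0, 0, 0, 0, 0, 0, 0, 0, 0, 0, 0, 0, 0, 0, 0, 0, 0, 0, 0, 0, 0, 0],
)

```text
time_s: 9.75
tcp_pos: [0.59, 0.2042, 0.013]
ee_rot: [3.141, 0.007, 1.668]
contact_force: [0.2, -5.8, 8.6]
grip_width: 0.0637
grip_force: 29.8
```

Request:
step_arm(
  increments=[0, 0, -0.8, 0, 1, 0, 0, 0, 1, 0, 0, 0, 1, 0, 0, 0, 1, 0, 0, 0, 1, 0, 0, 0, 1, 0, 0, 0, 0, 0, 0, 0, 0, 0, 0, 0, 0, 0, 0, 0],
)

```text
time_s: 11.0
tcp_pos: [0.5892, 0.2058, 0.013]
ee_rot: [-3.14, 0.013, 1.667]
contact_force: [0.6, -14.3, 7.2]
grip_width: 0.0635
grip_force: 28.4
```

Request:
step_arm(
  increments=[0, 0, 0, 0, 0, 0, 0, 0, 0, 0, 0, 0, 0, 0, 0, 0, 0, 0, -15, 0, 0, 0, -20, 0, 0, 0, -20, 0, 0, 0, -20, 0, 0, 0, 0, 10.7, 0, 0, 0, 10.7],
  grip=-1,
)

```text
time_s: 12.25
tcp_pos: [0.5885, 0.2154, 0.0895]
ee_rot: [3.141, -0.001, 1.291]
contact_force: [-0.2, -0.8, -0.3]
grip_width: 0.0852
grip_force: 0.0
```

Request:
step_arm(
  increments=[0, 0, 0, 10.7, 0, 0, 0, 10.7, 0, 0, 0, 10.7, 0, 0, 0, 10.7, 0, 0, 0, 10.7, 0, 0, 0, 10.7, 0, 0, 0, 4.2, -22, 0, 0, 0, -24, 0, 0, 0, -24, 0, 0, 0],
  grip=0,
)

```text
time_s: 13.5
tcp_pos: [0.5178, 0.2085, 0.0889]
ee_rot: [-3.14, -0.001, 0.104]
contact_force: [-0.8, 0.5, 0.1]
grip_width: 0.0424
grip_force: 0.0
```

```bash
python3 - <<'E'
from h import *
plan(.522,.195,.015,.1)
im=camera("top");camera("side")
cv2.imwrite("pics/c4.png",cv2.resize(cv2.convertScaleAbs(im[155:270,120:255],alpha=1.6),None,fx=4,fy=4,interpolation=cv2.INTER_CUBIC)[:,:,::-1])
E
```

```text
t 13.5 pos [0.5178 0.2085 0.0889] rot [-3.14e+00 -1.00e-03  1.04e-01] q7 [-0.48  0.81  0.02  1.89 -0.03  0.44 -1.9 ] F [-0.8  0.5  0.1] grip 0.0424 0.0
 move before turn [ 2.8 13.9 73.9] after turn [ 2.8 13.9 73.9] turn deg 0.23
```

View pics/c4.png

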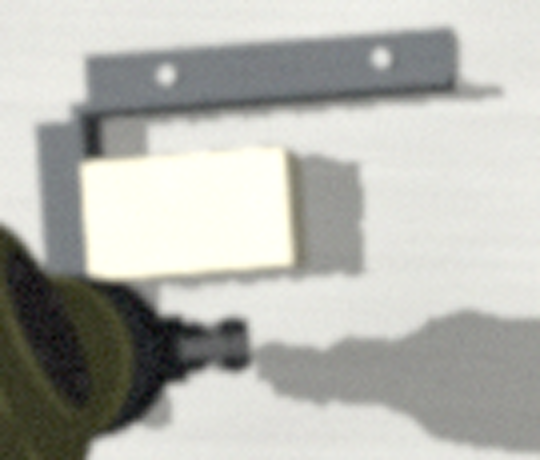

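Request:
step_arm(
  increments=[0, 11, 20, 0, 0, 0, 25, 0, 0, 0, 20, 0, 0, 0, 9, 0, 4, 0, 0, 0, 8, 0, 0, 0, 8, 0, 0, 0, 8, 0, 0, 0, 8, 0, 0, 0, 6, 0, 0, 0],
)

```text
time_s: 14.85
tcp_pos: [0.561, 0.2013, 0.0139]
ee_rot: [3.141, 0.002, 0.104]
contact_force: [-4.2, -0.8, 3.0]
grip_width: 0.0427
grip_force: 1.7
```

Request:
step_arm(
  increments=[2, 0, 0, 0, 2, 0, 0, 0, 2, 0, 0, 0, 2, 0, 0, 0, 2, 0, 0, 0, 2, 0, 0, 0, 2, 0, 0, 0, 0, 0, 0, 0, 0, 0, 0, 0, 0, 0, 0, 0],
)

```text
time_s: 16.1
tcp_pos: [0.5738, 0.2027, 0.0138]
ee_rot: [3.141, 0.003, 0.104]
contact_force: [-4.6, -0.7, 3.1]
grip_width: 0.0428
grip_force: 2.6
```

Request:
step_arm(
  increments=[1, 0, 0, 0, 1, 0, 0, 0, 1, 0, 0, 0, 1, 0, 0, 0, 1, 0, 0, 0, 1, 0, 0, 0, 0, 0, 0, 0, 0, 0, 0, 0, 0, 0, 0, 0, 0, 0, 0, 0],
)

```text
time_s: 17.35
tcp_pos: [0.5735, 0.2026, 0.0136]
ee_rot: [3.14, 0.015, 0.105]
contact_force: [-16.1, -0.4, 12.9]
grip_width: 0.043
grip_force: 8.3
```

Request:
step_arm(
  increments=[2, 0, 0, 0, 0, 0, 0, 0, -8, 0, 0, 0, -15, 0, 0, 0, -15, 0, 0, 0, 0, 22, 0, 0, 0, 22, 0, 0, 0, 22, 0, 0, 0, 22, 0, 0, 0, 0, 0, 0],
)

```text
time_s: 18.6
tcp_pos: [0.5565, 0.1097, 0.0143]
ee_rot: [3.14, -0.003, 0.1]
contact_force: [0.4, -0.0, -0.4]
grip_width: 0.0427
grip_force: 0.0
```

Request:
step_arm(
  increments=[0, 0, 0, 0, 0, 0, 0, 0, 0, 0, 0, 0, 0, 0, 0, 0, 15, 0, 0, 0, 20, 0, 0, 0, 20, 0, 0, 0, 18, 0, 0, 0, 0, -5, 0, 0, 0, -5, 0, 0],
  grip=1,
)

```text
time_s: 19.85
tcp_pos: [0.6248, 0.1303, 0.0136]
ee_rot: [-3.141, 0.002, 0.104]
contact_force: [0.6, 0.2, -0.5]
grip_width: -0.0001
grip_force: 0.0
```

```bash
python3 - <<'E'
from h import *
plan(.6172,.2071,.014,.1)
im=camera("top")
cv2.imwrite("pics/c5.png",cv2.resize(cv2.convertScaleAbs(im[155:270,120:255],alpha=1.6),None,fx=4,fy=4,interpolation=cv2.INTER_CUBIC)[:,:,::-1])
E
```

```text
t 19.85 pos [0.6248 0.1303 0.0136] rot [-3.141e+00  2.000e-03  1.040e-01] q7 [-0.27  1.   -0.02  1.65  0.03  0.49 -1.77] F [ 0.6  0.2 -0.5] grip -0.0001 0.0
 move before turn [  0.5 -77.2  -0.4] after turn [  0.2 -77.2  -0.4] turn deg 0.24
```

View pics/c5.png

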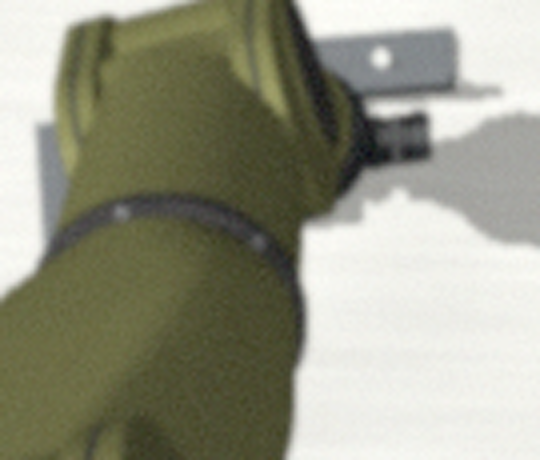

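Request:
step_arm(
  increments=[0, -3, 0, 0, 0, -3, 0, 0, 0, -1, 0, 0, 0, -1, 0, 0, 0, -1, 0, 0, 0, -1, 0, 0, 0, -1, 0, 0, 0, -1, 0, 0, 0, -1, 0, 0, 0, 0, 0, 0],
)

```text
time_s: 21.15
tcp_pos: [0.6251, 0.1392, 0.0139]
ee_rot: [3.137, 0.0, 0.102]
contact_force: [0.4, -7.6, 1.6]
grip_width: -0.0001
grip_force: 3.3
```

Request:
step_arm(
  increments=[0, -1, 0, 0, 0, -1, 0, 0, 0, -1, 0, 0, 0, -1, 0, 0, 0, 0, 0, 0, 0, 0, 0, 0, 0, 0, 0, 0, 0, 0, 0, 0, 0, 0, 0, 0, 0, 0, 0, 0],
)

```text
time_s: 22.4
tcp_pos: [0.625, 0.1392, 0.014]
ee_rot: [3.133, 0.001, 0.099]
contact_force: [1.3, -12.3, 1.8]
grip_width: 0.0005
grip_force: 6.2
```

Request:
step_arm(
  increments=[0, 10, 0, 0, 0, 5, -15, 0, 0, 0, -35, 0, 0, 0, -40, 0, 0, 0, -40, 0, 0, 0, -40, 0, -13.5, 41, 0, 0, -13.5, 41, 0, 0, -13.5, 41, 0, 0, -13.5, 41, 0, 0],
)

```text
time_s: 23.65
tcp_pos: [0.5893, -0.037, 0.1851]
ee_rot: [-3.141, -0.002, 0.105]
contact_force: [0.5, 0.2, -0.7]
grip_width: -0.0001
grip_force: 0.0
```

Request:
step_arm(
  increments=[-13.5, 41, 0, 0, -13.5, 41, 0, 0, -13.5, 41, 0, 0, -13.5, 41, 0, 0, -13.5, 41, 0, 0, 0, 0, 0, -10.7, 0, 0, 0, -10.7, 0, 0, 0, -10.7, 0, 0, 0, -10.7, 0, 0, 0, -10.7],
  grip=-1,
)

```text
time_s: 24.9
tcp_pos: [0.544, -0.247, 0.1852]
ee_rot: [3.14, -0.001, 1.045]
contact_force: [-0.4, -0.5, -0.2]
grip_width: 0.0857
grip_force: 0.0
```

```bash
python3 - <<'E'
from h import *
plan(.5407,-.2585,.08,1.6)
im=camera("top")
cv2.imwrite("pics/top6.png",im[:,:,::-1])
c=cv2.resize(cv2.convertScaleAbs(im[155:270,120:255],alpha=1.6),None,fx=5.2,fy=5.2,interpolation=cv2.INTER_CUBIC)[:,:,::-1]
cv2.imwrite("pics/c6.png",c)
im=cv2.imread("pics/top6.png")
hsv=cv2.cvtColor(im,cv2.COLOR_BGR2HSV)
m=((hsv[...,2]>150)&(hsv[...,1]>25)).astype(np.uint8);m[:, :125]=0;m[:,245:]=0;m[:160]=0;m[265:]=0
cs,_=cv2.findContours(m,cv2.RETR_EXTERNAL,cv2.CHAIN_APPROX_NONE);k=max(cs,key=cv2.contourArea)
w=np.array([atz("top",p[0],.05)[:2] for p in k],np.float32);r=cv2.minAreaRect(w);print(len(k),r)
E
```

```text
t 24.9 pos [ 0.544  -0.247   0.1852] rot [ 3.140e+00 -1.000e-03  1.045e+00] q7 [ 0.55  0.72 -0.36  1.7   0.34  0.78 -0.49] F [-0.4 -0.5 -0.2] grip 0.0857 0.0
 move before turn [-11.6   2.9 105.2] after turn [-11.4  -3.6 105.2] turn deg -31.81
149 ((0.6164035201072693, 0.20774218440055847), (0.06051751971244812, 0.10686171799898148), 5.97999382019043)
```

View pics/c6.png

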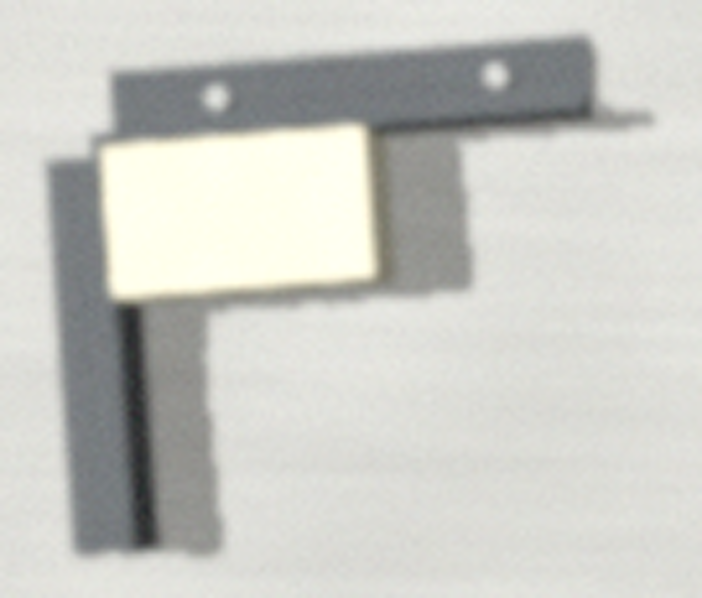

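Request:
step_arm(
  increments=[-11.6, 2.9, 0, 0, 0, 0, 0, -8.7, 0, 0, 0, -8.7, 0, 0, 0, -8.7, 0, 0, 35, 0, 0, 0, 30, 0, 0, 0, 20, 0, 0, 0, 15, 0, 0, 0, 7, 0, 0, 0, 0, 0],
)

```text
time_s: 26.2
tcp_pos: [0.5399, -0.2595, 0.077]
ee_rot: [3.142, 0.0, 1.492]
contact_force: [-0.7, 0.2, 0.7]
grip_width: 0.0855
grip_force: 0.0
```

```bash
python3 - <<'E'
from h import *
plan(.5407,-.2585,.078,1.5)
E
```

```text
t 26.2 pos [ 0.5399 -0.2595  0.077 ] rot [3.142 0.    1.492] q7 [ 0.59  0.89 -0.4   1.75  0.55  0.61 -0.21] F [-0.7  0.2  0.7] grip 0.0855 0.0
 move before turn [ 1.1  0.7 -1. ] after turn [ 1.1  0.7 -1. ] turn deg -0.43
```

Request:
step_arm(
  increments=[1.1, 0.7, -1.5, 0, 0, 0, 0, 0, 0, 0, 0, 0, 0, 0, 0, 0, 0, 0, 0, 0, 0, 0, 0, 0, 0, 0, 0, 0, 0, 0, 0, 0, 0, 0, 0, 0, 0, 0, 0, 0],
  grip=1,
  squeeze=30,
)

```text
time_s: 27.45
tcp_pos: [0.5411, -0.2584, 0.0791]
ee_rot: [3.141, 0.0, 1.493]
contact_force: [-1.0, 0.7, 6.2]
grip_width: 0.0374
grip_force: 29.9
```

```bash
python3 - <<'E'
from h import *
plan(.5407,-.2585,.078,1.5);print(robot.get_obs()["torque"].round(3))
E
```

```text
t 27.45 pos [ 0.5411 -0.2584  0.0791] rot [3.141 0.    1.493] q7 [ 0.59  0.89 -0.4   1.75  0.55  0.61 -0.21] F [-1.   0.7  6.2] grip 0.0374 29.9
 move before turn [-0.1 -0.4  1.1] after turn [-0.1 -0.4  1.1] turn deg -0.4
[ 0.064  0.157 -0.02 ]
```

Request:
step_arm(
  increments=[0, 0, 0, 2, 0, 0, 0, 2, 0, 0, 0, 2, 0, 0, 0, 2, 0, 0, 0, 2, 0, 0, 0, 2, 0, 0, 0, 2, 0, 0, 0, 2, 0, 0, 0, 0, 0, 0, 0, 0],
)

```text
time_s: 28.7
tcp_pos: [0.5413, -0.2584, 0.0791]
ee_rot: [3.14, 0.0, 1.214]
contact_force: [-1.9, 0.3, 5.8]
grip_width: 0.0369
grip_force: 30.0
```

```bash
python3 - <<'E'
from h import *
plan(.5407,-.2585,.078,1.5);print(robot.get_obs()["torque"].round(3))
E
```

```text
t 28.7 pos [ 0.5413 -0.2584  0.0791] rot [3.14  0.    1.214] q7 [ 0.55  0.88 -0.33  1.75  0.46  0.58 -0.41] F [-1.9  0.3  5.8] grip 0.0369 30.0
 move before turn [-0.3 -0.5  1.1] after turn [-0.1 -0.6  1.1] turn deg -16.39
[0.094 0.078 0.053]
```

Request:
step_arm(
  increments=[0, 0, 0, -4, 0, 0, 0, -4, 0, 0, 0, -4, 0, 0, 0, -4, 0, 0, 0, -3, 0, 0, 0, -3, 0, 0, 0, -3, 0, 0, 0, -2, 0, 0, 0, -2, 0, 0, 0, 0],
)

```text
time_s: 29.95
tcp_pos: [0.542, -0.2598, 0.0791]
ee_rot: [3.139, 0.002, 1.72]
contact_force: [2.6, -3.3, 4.6]
grip_width: 0.037
grip_force: 30.4
```

```bash
python3 - <<'E'
from h import *
plan(.5407,-.2585,.078,1.5);print(robot.get_obs()["torque"].round(3))
E
```

```text
t 29.95 pos [ 0.542  -0.2598  0.0791] rot [3.139e+00 2.000e-03 1.720e+00] q7 [ 0.63  0.9  -0.46  1.75  0.62  0.64 -0.04] F [ 2.6 -3.3  4.6] grip 0.037 30.4
 move before turn [ 1.5 -1.1  1.1] after turn [ 1.2 -1.4  1.1] turn deg 12.6
[-0.702 -0.602 -0.467]
```

Request:
step_arm(
  increments=[0, 0, 0, 6, 0, 0, 0, 9, 0, 0, 0, 9, 0, 0, 0, 9, 0, 0, 0, 9, 0, 0, 0, 9, 0, 0, 0, 9, 0, 0, 0, 9, 0, 0, 0, 9, 0, 0, 0, 9],
  squeeze=40,
)

```text
time_s: 31.2
tcp_pos: [0.5406, -0.2581, 0.0791]
ee_rot: [3.141, -0.0, 0.199]
contact_force: [-0.4, -0.6, 7.7]
grip_width: 0.0369
grip_force: 39.4
```

Request:
step_arm(
  increments=[0, 0, 0, 9, 0, 0, 0, 9, 0, 0, 0, 9, 0, 0, 0, 9, 0, 0, 0, 9, 0, 0, 0, 9, 0, 0, 0, 3, 0, 0, 0, 0, 0, 0, 0, 0, 0, 0, 0, 0],
)

```text
time_s: 32.45
tcp_pos: [0.5406, -0.2577, 0.0791]
ee_rot: [-3.141, 0.001, -0.791]
contact_force: [-0.1, 0.8, 9.9]
grip_width: 0.0369
grip_force: 39.5
```

```bash
python3 - <<'E'
from h import *
plan(.5407,-.2585,.078,-.8);print(robot.get_obs()["torque"].round(3))
E
```

```text
t 32.45 pos [ 0.5406 -0.2577  0.0791] rot [-3.141e+00  1.000e-03 -7.910e-01] q7 [ 0.27  0.87  0.18  1.77 -0.27  0.52 -1.74] F [-0.1  0.8  9.9] grip 0.0369 39.5
 move before turn [0.7 0.5 1.1] after turn [0.7 0.5 1.1] turn deg 0.5
[ 0.117  0.075 -0.087]
```

Request:
step_arm(
  increments=[0, 0, -1, 0, 0, 0, -1, 0, 0, 0, -1, 0, 0, 0, -1, 0, 0, 0, -1, 0, 0, 0, -1, 0, 0, 0, 0, 0, 0, 0, 0, 0, 0, 0, 0, 0, 0, 0, 0, 0],
)

```text
time_s: 33.7
tcp_pos: [0.5405, -0.2579, 0.0844]
ee_rot: [-3.141, 0.001, -0.793]
contact_force: [1.3, 2.9, -2.7]
grip_width: 0.0367
grip_force: 40.4
```

Request:
step_arm(
  increments=[0, 0, -3, 0, 0, 0, -4, 0, 0, 0, -5, 0, 0, 0, -6, 0, 0, 0, -10, 0, 0, 0, -15, 0, 0, 0, -18, 0, 0, 0, -18, 0, 0, 0, -15, 0, 0, 0, 0, 0],
)

```text
time_s: 34.95
tcp_pos: [0.5415, -0.2589, 0.1801]
ee_rot: [-3.141, -0.003, -0.793]
contact_force: [-0.5, -0.2, -1.5]
grip_width: 0.0369
grip_force: 40.7
```

Request:
step_arm(
  increments=[0, 0, 0, 0, 0, 0, 0, 0, 0, 0, 0, 0, 0, 0, 0, 0, 0, 0, 0, 0, 0, 0, 0, 0, 0, 0, 0, 0, 0, 0, 0, 0, 0, 0, 0, 0, 0, 0, 0, 0],
)

```text
time_s: 36.2
tcp_pos: [0.5407, -0.2583, 0.1784]
ee_rot: [-3.142, -0.0, -0.793]
contact_force: [0.3, -0.3, -1.4]
grip_width: 0.0371
grip_force: 40.7
```

```bash
python3 - <<'E'
from h import *
plan(.5407,-.2585,.179,-.8)
a=camera("side")[140:260,260:400];b=camera("top")[110:270,290:490]
o=np.hstack([cv2.resize(a,(420,360)),cv2.resize(b,(380,360))]);cv2.imwrite("pics/c7.png",o[:,:,::-1])
E
```

```text
t 36.2 pos [ 0.5407 -0.2583  0.1784] rot [-3.142 -0.    -0.793] q7 [ 0.24  0.73  0.23  1.71 -0.24  0.72 -1.77] F [ 0.3 -0.3 -1.4] grip 0.0371 40.7
 move before turn [ 0.2  0.1 -0.6] after turn [ 0.2  0.1 -0.6] turn deg 0.38
```

View pics/c7.png

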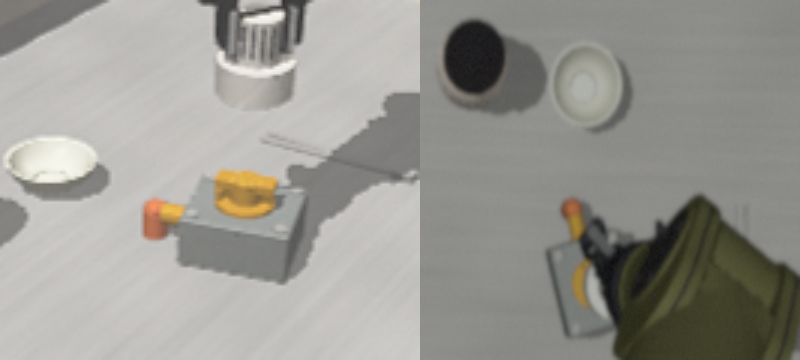

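The cap hangs in the gripper (crop about (255,80)). The brass spigot is bare (245,195), and the jar, dish and tweezers are where they started.

```bash
python3 -c "
from plant import robot
print(robot.job_done())"
```

```text
the job is handed in; nothing more can be done
None
```

The job is handed in: the brick is flush in the fence corner, the cap turned clockwise (counter-clockwise stopped hard) and came off, and it is held still about 10 cm above its seat, with the jar, dish and tweezers untouched.

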